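# Drive the core out of the mould and weigh it

## Task

Take the drift rod from its rack and use it to drive the tight core through the tube of the extractor until it lies wholly clear of the tube on the run-out rails, then put the rod back in its rack as it was. Lay the core gently, without dropping it, lengthwise between the two bars of the balance's cradle, about midway along them, and let go. Leave everything else on the table where it is.

Things in the scene. Friction and masses are not known exactly. Their poses are not given: they have to be found in the camera images.
- bore_center (a point): middle of the extractor's bore: a steel tube fixed lying on a grey stand. 64 mm long, 64 mm outside, 47 mm inside, open at both ends, axis level, 85 mm above the table. y = bore axis from entry to exit, z up. A dark spring housing on top reaches 126 mm above the table. A spring pad in the roof grips the core: about 7 to 18 N to slide it; past it, it slides easily and stays put
- entry (a point): centre of the tube's entry mouth, at y = -32 mm of bore_center, same axes (y points into the bore); nothing stands in front of it. Once the core is gone the roof pad hangs to 19 mm above the axis: on the axis the way is free
- exit (a point): centre of the tube's exit mouth, at y = +32 mm of bore_center, same axes (y points out of the bore). Two steel rails, 32 mm over both, carry the core at the same level from the bore out to a grey end stop 118 mm beyond this point
- core_center (a point): centre of the core: dark grey concrete cylinder 44 mm in diameter, 60 mm long, about 0.2 kg, y axis along its length. It starts in the bore, its front end standing 2 to 8 mm out of the exit mouth, its rear end 6 to 12 mm inside the entry mouth. Out on the rails its centre stays 85 mm above the table; the rails are narrower than the core, so it can be gripped across from above
- rod_grip (a point): middle of the drift rod's handle, where to grip it. Rod 195 mm long, about 0.24 kg, balanced about 17 mm ahead of this point; y points along it to its head. Square wooden handle 26 x 26 mm from y = -60 to +45 mm, then 16 mm round aluminium shaft, then steel head 26 mm in diameter, its flat face at y = +135 mm. Starts lying level in the rack, 48 mm above the table
- rod_tip (a point): centre of the flat face of the rod's head, 135 mm ahead of rod_grip; same axes as rod_grip
- rack: fixed wooden rack, 80 mm wide; origin on the table, y along the rod towards its head, z up. The rod's home: rod_grip at x = 0, y = 0, 48 mm above this origin, its y along the rack's. Two notched uprights 10 mm thick, at y = -48 mm (handle, notch 32 mm wide at its floor) and +90 mm (shaft, 22 mm wide), notches wider upwards, tops under 62 mm above the table
- cradle_center (a point): where the core's centre lies when it rests in the cradle of the white balance (180 x 150 mm, fixed), 87 mm above the table: two steel bars along y, 90 mm long, 32 mm over both, above a flat steel pan whose top is 56 mm above the table. y along the bars, z up
- sieve: small round steel test sieve, 100 mm across, 35 mm high, standing between the rack and the balance; origin at the centre of its underside
- spare_tube: empty steel tube, 64 mm across, 64 mm high, standing on end in the far row; origin at the centre of its underside
- spare_core: fatter, shorter grey concrete cylinder, 60 mm across, 50 mm high, standing on end in the far row; not the core to be driven out; origin at the centre of its underside
- jar: jar with a steel cap, 64 mm across, 85 mm high, in the far row; origin at the centre of its underside
- mug: white mug, 76 mm across, 85 mm high, far left; origin at the centre of its underside
- brush: brush lying on the table to the left, 180 mm long; origin under its middle
- spatula: spatula lying on the table to the right, 190 mm long; origin under its middle
Not all that is in view belongs to the job. Of the things that look like the part that bears rod_grip, the smaller one is meant.

How it is judged:
On the way, in this order (a step that is already met when the one before it is completed fails the run):
1. the drift rod is held and lifted clear of its rack (z of rod_grip in the frame of rack above 0.07 m and contact force between the fingers and rod above 1 N), for 0.1 s.
2. the core is wholly clear of the tube on the run-out rails, with the rod's head inside the bore where it has driven it (y of core_center in the frame of bore_center above 0.0625 m and x of core_center in the frame of bore_center between -0.012 and 0.012 m and z of core_center in the frame of bore_center between -0.006 and 0.006 m and y of rod_tip in the frame of bore_center above 0.012 m and x of rod_tip in the frame of bore_center between -0.02 and 0.02 m and z of rod_tip in the frame of bore_center between -0.02 and 0.02 m and linear speed of core below 0.3 m/s), for 0.05 s.
3. the rod is back in its rack and let go, the core still on the rails clear of the tube (x of rod_grip in the frame of rack between -0.008 and 0.008 m and y of rod_grip in the frame of rack between -0.025 and 0.025 m and z of rod_grip in the frame of rack between 0.042 and 0.054 m and angle between the y axis of rod and the y axis of rack, either way round below 0.12 rad and y of core_center in the frame of bore_center above 0.0625 m and x of core_center in the frame of bore_center between -0.012 and 0.012 m and z of core_center in the frame of bore_center between -0.006 and 0.006 m and contact force between the fingers and rod below 0.1 N), for 0.2 s.
At the end, for the whole second after the job is handed in: The core lies at rest in the cradle of the balance, within 25 mm of the middle of the bars, 6 mm sideways and 5 mm in height, along the bars within 0.12 rad; the rod lies at rest in its rack, within 8 mm sideways, 25 mm lengthwise, 6 mm in height and 0.12 rad of its home (x of core_center in the frame of cradle_center between -0.006 and 0.006 m and y of core_center in the frame of cradle_center between -0.025 and 0.025 m and z of core_center in the frame of cradle_center between -0.005 and 0.005 m and angle between the y axis of core_center and the y axis of cradle_center, either way round below 0.12 rad and x of rod_grip in the frame of rack between -0.008 and 0.008 m and y of rod_grip in the frame of rack between -0.025 and 0.025 m and z of rod_grip in the frame of rack between 0.042 and 0.054 m and angle between the y axis of rod and the y axis of rack, either way round below 0.12 rad and linear speed of each of core, rod below 0.02 m/s); the robot touches nothing.
It fails at once if the core falls: faster than 0.5 m/s while not in the fingers (linear speed of core above 0.5 m/s and contact force between the fingers and core below 0.2 N).
It fails at once if the core ends up on the table (height (world z) of core_center below 0.05 m).
It fails at once if a bystander is moved by more than 40 mm (distance of any of sieve, spare_tube, spare_core, jar, mug, brush, spatula from where it was at the start of the episode above 0.04 m).
It also fails if it takes over 64 s, if anything falls off the work surface, if the arm or the gripper's body presses on something with over 40 N, if the wrist force passes 120 N, or if a joint passes its speed limit or range.

## Robot

A 6-joint arm with a two-finger parallel gripper is mounted at the origin on the work surface. World frame = base frame: x ahead of the robot, y to its left, z up, the work surface at z = 0. Lengths are in m, angles in rad, forces in N, time in s.
With the tool pointing down it reaches from about 0.35 to 0.775 m from the base axis. Payload 5.5 kg.
Tool frame: the origin (TCP) lies between the finger pads; the fingertips stand 19 mm ahead of it and the grasp point (between the pads) is the TCP; z points along the fingers, x is the direction in which the jaws open and shut, and the axes are right-handed (so a half turn about z gives the same grasp; the last joint's range is limited). The gripper opens to 85 mm and grips with 20 to 120 N. Pads are 22 mm wide; open, the fingers measure 114 mm over their backs; the gripper's body (76 mm by 85 mm) begins 54 mm behind the grasp point. The pads swing forward as they close: fully open they stand 13 mm farther back than shut.
Start: joints at [1.031, 0.313, 0.046, 1.304, 0, 1.431], TCP at [0.224, 0.53, 0.25] pointing down, gripper open.
Joint ranges: [-2.76, 2.76], [-0.86, 1.69], [-1.03, 1.26], [-2.2, 2.34], [-1.47, 1.5], [-3.14, 3.14]. Speed limits (rad/s): [2.57, 2.57, 3.14, 3.14, 3.14, 3.14].

## Interface

Orientations are given as a unit quaternion [w, x, y, z].
In Python, from workcell import env gives the robot as it stands. The module is installed in compiled form; this text tells all that it offers.
- The arm moves only by the tool carry_out, never from a script. Its argument "steps" is a list of rows, each a list of 7 numbers: the gripper command: -1 is shut, 1 is fully open, values between are in proportion, then the shift along the tool's x, y, z in m, then the turn, a rotation vector about the tool's x, y, z in rad. A call has 1 to 20 rows; each row shifts and turns the commanded pose from where the row before left it, along the tool's axes as they then stand; what a row does not reach is not made up. A row lasts 1/8 s, in which the tool goes at most 62.5 mm and 10.7 degrees, less where a joint would pass 70% of its speed; a pose out of reach is approached as far as the arm can. A call with a gripper value outside its range is refused whole. The fingers move at their own pace and stop on an object; "grip_force" is the grip in N (left out, the last holds). Time passes only in rows, so rows that do not move let the fingers close. It gives the time, the measured TCP pose, the force and the opening at its end, in the units of the state.
- env.get_state(): the state, without advancing time (a new reading comes with each control period).
- env.read_camera(name): name is "scene" or "side" or "wrist"; returns a dict with "color" (420x560x3 uint8, red, green, blue), "K" (3x3 intrinsics, pixels), "R" (3x3) and "t" (3): a world point X has camera coordinates R X + t. Camera axes: x right, y down, z forward; pixel columns grow to the right and rows downward; lengths in m; the calibration is good to about 2 mm. A picture is of the moment at which its call begins. There is no depth.
- env.hand_in(): hands the job in, once; it reports no verdict.
The state is a dict: "clock": time; "joint_pos": joint angles; "qvel": joint speeds; "tau": joint torques, N m; "tcp_pos": TCP position; "orientation": TCP orientation; "wrist_force": force on the tool from outside, world axes, zero at the start; "ft_torque": the same for the moment, N m; "finger_gap": finger opening in m.
Only numpy, scipy, OpenCV 4.12 (cv2) and the standard library are available. Lean on these libraries where they do the work, as an engineer would, in place of code of your own. Each camera call takes 0.05 s, during which the arm holds its last target. There are 200 camera calls.

## Working session

There is one attempt and no reset: what is moved stays moved. The work goes in short steps, Python scripts to look and compute and a tool call to move; the robot and the scene stay as the last step left them, time stands still between calls to the robot, and variables do not carry over. Pictures are saved under pics/ and viewed, about 8 in all and at most 12, crops included, and the job is handed in when it is done.

Besides the shell and the picture viewer there is one more tool, called after "Emit:" in YAML: its name, and indented under it one key for each argument. carry_out: Moves the arm, as the interface text tells. Its arguments: {"type":"object","properties":{"steps":{"type":"array","items":{"type":"array","items":{"type":"number"}}},"grip_force":{"type":"number"}},"required":["steps"]}

```bash
mkdir -p pics
cat > h.py <<'E'
from workcell import env
import numpy as np, cv2
from scipy.spatial.transform import Rotation as Ro
def save(name,fn,crop=None,s=1):
    c=env.read_camera(name); im=c["color"][:,:,::-1]
    np.savez("pics/"+fn+".npz",K=c["K"],R=c["R"],t=c["t"],im=im)
    if crop: x0,y0,x1,y1=crop; im=im[y0:y1,x0:x1]
    cv2.imwrite("pics/"+fn+".png",cv2.resize(im,None,fx=s,fy=s,interpolation=cv2.INTER_CUBIC))
def ray(fn,px,z):
    c=np.load("pics/"+fn+".npz"); o=-c["R"].T@c["t"]
    d=c["R"].T@np.linalg.inv(c["K"])@np.array([px[0],px[1],1.])
    return o+d*(z-o[2])/d[2]
def proj(fn,X):
    c=np.load("pics/"+fn+".npz"); p=c["K"]@(c["R"]@np.array(X)+c["t"]); return p[:2]/p[2]
E
python3 - <<'E'
from h import *
for n in ["scene","side"]: 
    save(n,n+"0",None,1.42)
    c=np.load(f"pics/{n}0.npz");print(n,-c["R"].T@c["t"],c["R"][2])
print(env.get_state())
E
```

```text
scene [1.06861954 0.46318389 0.82932519] [-0.53940181 -0.4436021  -0.71572541]
side [ 0.27208477 -0.88558028  0.70725035] [ 0.2204583   0.79366537 -0.5670039 ]
{'clock': 0.1, 'joint_pos': array([ 1.03139681e+00,  3.13948866e-01,  4.51070027e-02,  1.30357915e+00,
       -8.33975078e-06,  1.43118267e+00]), 'qvel': array([ 0.00045504, -0.00192551,  0.00218898,  0.00073327, -0.00025179,
        0.00102069]), 'tau': array([ 2.90322081e-03, -4.81725204e+01,  2.99244708e+01,  1.28070338e-02,
       -1.04994272e-04,  2.15497823e-05]), 'tcp_pos': array([0.22360843, 0.52929617, 0.24949049]), 'orientation': array([ 3.54095784e-04,  8.33432711e-01,  5.52620354e-01, -7.31120289e-04]), 'wrist_force': array([-0.11701846, -0.26801907, -0.66695332]), 'ft_torque': array([-0.01219469,  0.01510162,  0.00423164]), 'finger_gap': 0.08546138103958235}
```

View pics/scene0.png

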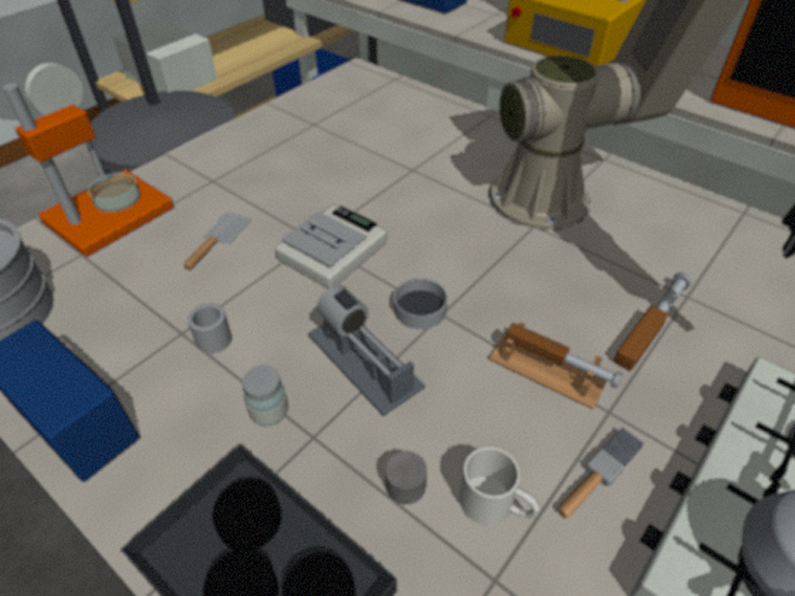

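View pics/side0.png

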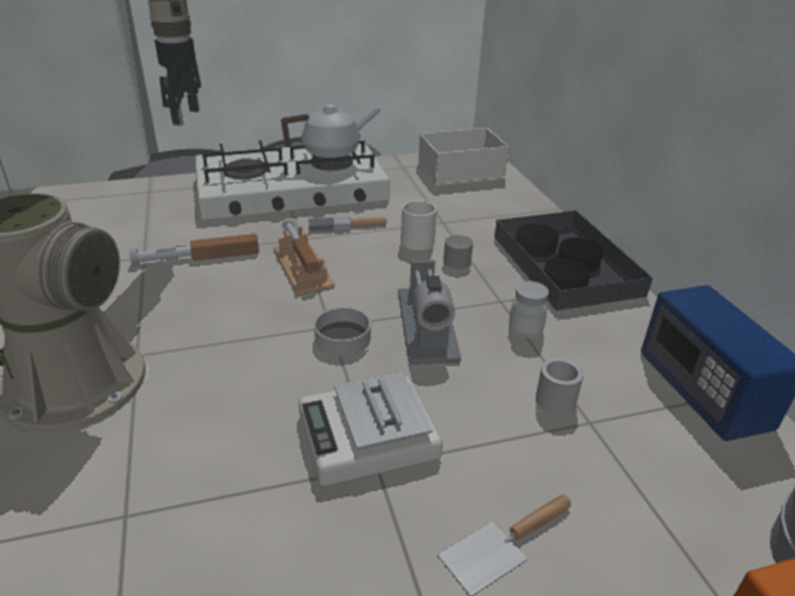

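In the scene view, two things look like the rod. One lies in the rack at (555,360) and is the smaller; a bigger one lies on the table at (650,320). I choose the racked one. The extractor is at (345,310) with its rails running to (400,385), so the entry faces the balance side. The balance is at (330,243). Next I'll check close crops.

Run:
```python
import cv2,numpy as np
for n,(x0,y0,x1,y1) in {"scene0":(190,140,450,300),"side0":(185,145,335,345)}.items():
    im=np.load(f"pics/{n}.npz")["im"][y0:y1,x0:x1]; s=3
    cv2.imwrite(f"pics/{n}c.png",cv2.resize(im,None,fx=s,fy=s,interpolation=cv2.INTER_CUBIC))
```

```text
(no output)
```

View pics/scene0c.png

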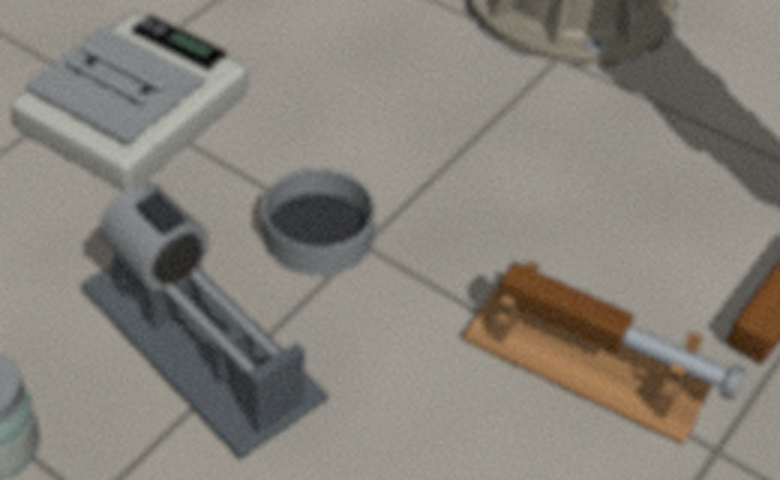

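View pics/side0c.png

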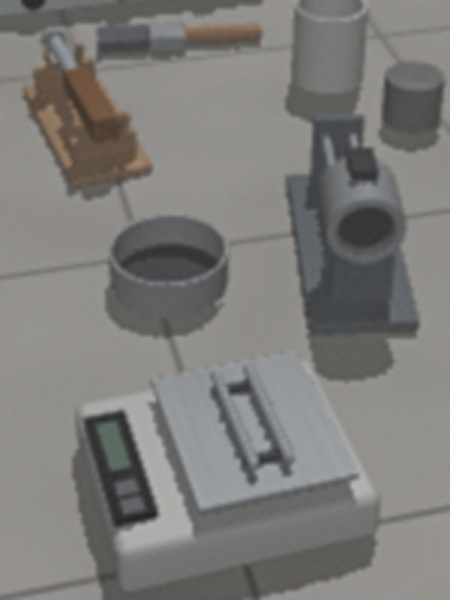

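Run:
```python
from h import *
sc=lambda p:(p[0]/3+190-1/3,p[1]/3+140-1/3); sd=lambda p:(p[0]/3+185-1/3,p[1]/3+145-1/3)
for l,n,p,z in [("exit","scene0",(178,259),.085),("entry","side0",(367,228),.085),
 ("endstop top L","scene0",(255,368),.0),("baseplate near exit corner1","scene0",(240,456),.003),("c2","scene0",(327,396),.003),("c3","scene0",(82,288),.003),
 ("hand rear","scene0",(507,277),.061),("hand front","scene0",(624,331),.061),("head","scene0",(735,382),.048),
 ("rack c1","scene0",(462,336),.005),("rack c2","scene0",(685,441),.005),
 ("hand rear","side0",(105,127),.061),("hand front","side0",(73,73),.061),("head","side0",(52,40),.048),
 ("rack a","side0",(74,184),.005),("rack b","side0",(150,163),.005),("rack c","side0",(26,93),.005),
 ("bar L1","side0",(218,375),.068),("L2","side0",(255,475),.068),("R1","side0",(250,370),.068),("R2","side0",(287,465),.068),
 ("pan1","side0",(152,380),.056),("pan2","side0",(292,353),.056),("pan3","side0",(358,475),.056),("pan4","side0",(207,507),.056),
 ("sc bar","scene0",(93,58),.068),("sc bar","scene0",(155,92),.068),("sieve","side0",(170,260),.035),("sieve","scene0",(318,210),.035)]:
    f=sc if n=="scene0" else sd
    print(l,n,ray(n,f(p),z).round(4))
```

```text
exit scene0 [ 0.6022 -0.0157  0.085 ]
entry side0 [ 0.5902 -0.0732  0.085 ]
endstop top L scene0 [ 0.5968  0.0576 -0.    ]
baseplate near exit corner1 scene0 [0.6694 0.1036 0.003 ]
c2 scene0 [0.5833 0.1207 0.003 ]
c3 scene0 [ 0.6275 -0.1093  0.003 ]
hand rear scene0 [0.4342 0.1851 0.061 ]
hand front scene0 [0.4239 0.2841 0.061 ]
head scene0 [0.4035 0.3696 0.048 ]
rack c1 scene0 [0.4663 0.1706 0.005 ]
rack c2 scene0 [0.4432 0.3593 0.005 ]
hand rear side0 [0.422  0.1661 0.061 ]
hand front side0 [0.4092 0.2728 0.061 ]
head side0 [0.4016 0.3704 0.048 ]
rack a side0 [0.3897 0.1641 0.005 ]
rack b side0 [0.4652 0.1822 0.005 ]
rack c side0 [0.3678 0.343  0.005 ]
bar L1 side0 [ 0.4398 -0.1929  0.068 ]
L2 side0 [ 0.4401 -0.2916  0.068 ]
R1 side0 [ 0.4629 -0.1934  0.068 ]
R2 side0 [ 0.4625 -0.2882  0.068 ]
pan1 side0 [ 0.3963 -0.1735  0.056 ]
pan2 side0 [ 0.5009 -0.1701  0.056 ]
pan3 side0 [ 0.5087 -0.2973  0.056 ]
pan4 side0 [ 0.4064 -0.2997  0.056 ]
sc bar scene0 [ 0.4549 -0.2599  0.068 ]
sc bar scene0 [ 0.4535 -0.1812  0.068 ]
sieve side0 [ 0.4438 -0.0111  0.035 ]
sieve scene0 [0.4514 0.0076 0.035 ]
```

```bash
cat >> h.py <<'E'
def down(yaw): # jaw (tool x) at world yaw, z down
    return Ro.from_matrix(np.array([[np.cos(yaw),np.sin(yaw),0],[np.sin(yaw),-np.cos(yaw),0],[0,0,-1]]))
def plan(pos,yaw,n=None,g=1):
    s=env.get_state(); q=s["orientation"]; R0=Ro.from_quat([*q[1:],q[0]])
    Rt=min((down(yaw),down(yaw+np.pi)),key=lambda r:(R0.inv()*r).magnitude())
    rv=(R0.inv()*Rt).as_rotvec(); d=np.array(pos)-s["tcp_pos"]
    n=n or int(max(np.linalg.norm(d)/.05,np.linalg.norm(rv)/.16))+1
    R=R0
    for i in range(n):
        print([g,*map(float,R.inv().apply(d/n).round(4)),*map(float,(rv/n).round(4))],end=",\n"); R=R*Ro.from_rotvec(rv/n)
E
python3 -c "
from h import *
plan((.419,.2345,.20),.12)"
```

```text
[1, -0.0244, 0.0368, 0.0062, 0.0001, 0.0002, 0.1314],
[1, -0.0194, 0.0397, 0.0062, 0.0001, 0.0002, 0.1314],
[1, -0.014, 0.0419, 0.0062, 0.0001, 0.0002, 0.1314],
[1, -0.0084, 0.0434, 0.0062, 0.0001, 0.0002, 0.1314],
[1, -0.0027, 0.0441, 0.0062, 0.0001, 0.0002, 0.1314],
[1, 0.0031, 0.0441, 0.0062, 0.0001, 0.0002, 0.1314],
[1, 0.0089, 0.0433, 0.0062, 0.0001, 0.0002, 0.1314],
[1, 0.0145, 0.0418, 0.0062, 0.0001, 0.0002, 0.1314],
```

Emit:
carry_out:
  steps:
    - [1,-0.0244,0.0368,0.006,0,0,0.1314]
    - [1,-0.0194,0.0397,0.006,0,0,0.1314]
    - [1,-0.014,0.0419,0.006,0,0,0.1314]
    - [1,-0.0084,0.0434,0.006,0,0,0.1314]
    - [1,-0.0027,0.0441,0.006,0,0,0.1314]
    - [1,0.0031,0.0441,0.006,0,0,0.1314]
    - [1,0.0089,0.0433,0.006,0,0,0.1314]
    - [1,0.0145,0.0418,0.006,0,0,0.1314]
    - [1,0,0,0,0,0,0]
  grip_force: 100

```text
clock: 1.23
tcp_pos: [0.42, 0.2327, 0.2015]
orientation: [0.0, 0.998, 0.057, -0.001]
wrist_force: [-0.5, 0.5, 0.1]
finger_gap: 0.0856
```

Run:
```python
from h import *
print(env.get_state()["clock"],env.get_state()["tcp_pos"],env.get_state()["orientation"])
save("wrist","w1",None,1.42)
c=np.load("pics/w1.npz");print(-c["R"].T@c["t"],c["R"][2])
```

```text
1.225 [0.42001204 0.23268872 0.20148504] [ 3.43600192e-04  9.98351357e-01  5.73942933e-02 -5.86636080e-04]
[0.41093331 0.30515995 0.32435996] [ 0.03065223 -0.28486931 -0.95807615]
```

View pics/w1.png

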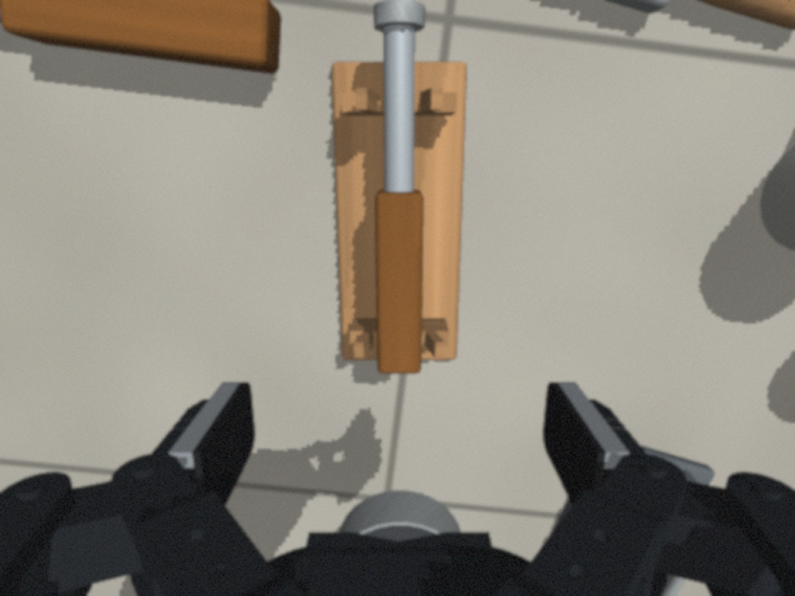

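The wrist view shows the racked rod upright in the image. Its handle runs from (399,372) to (399,192), its head is at (399,15), and the rack base corners are at (333,62), (467,62), (457,358) and (344,358).

Run:
```python
from h import *
f=lambda p:((p[0]+.5)/1.42-.5,(p[1]+.5)/1.42-.5)
for l,p,z in [("hrear",(399.5,373),.061),("hfront",(399.5,191),.061),("headtop",(399,15),.061),("r1",(333,62),.008),("r2",(467,62),.008),("r3",(457,358),.008),("r4",(344,358),.008)]:
    print(l,ray("w1",f(p),z).round(4))
a=ray("w1",f((399.5,373)),.061);b=ray("w1",f((399.5,191)),.061);d=(b-a)/np.linalg.norm(b-a)
g=a+.06*d; print(np.linalg.norm(b-a),d,"grip",g, "yaw",np.arctan2(-d[0],d[1]))
plan((g[0],g[1],.048),np.arctan2(-d[0],d[1]))
```

```text
hrear [0.4252 0.1814 0.061 ]
hfront [0.4133 0.2846 0.061 ]
headtop [0.4037 0.366  0.061 ]
r1 [0.3667 0.3495 0.008 ]
r2 [0.4445 0.3584 0.008 ]
r3 [0.4663 0.1724 0.008 ]
r4 [0.3885 0.1634 0.008 ]
0.10391862836647836 [-0.11453197  0.99341956  0.        ] grip [0.41829784 0.24101485 0.061     ] yaw 0.11478386009778709
[1, 0.0, -0.0018, 0.0384, -0.0, 0.0003, 0.0007],
[1, 0.0, -0.0018, 0.0384, -0.0, 0.0003, 0.0007],
[1, -0.0, -0.0018, 0.0384, -0.0, 0.0003, 0.0007],
[1, -0.0, -0.0018, 0.0384, -0.0, 0.0003, 0.0007],
```

Emit:
carry_out:
  steps:
    - [1,0,-0.002,0.038,0,0,0]
    - [1,0,-0.002,0.038,0,0,0]
    - [1,0,-0.002,0.038,0,0,0]
    - [1,0,-0.0016,0.038,0,0,0]
    - [1,0,0,0.0015,0,0,0]
    - [-1,0,0,0,0,0,0]
    - [-1,0,0,0,0,0,0]
    - [-1,0,0,0,0,0,0]
    - [-1,0,0,0,0,0,0]
    - [-1,0,0,0,0,0,0]
    - [-1,0,0,0,0,0,0]
  grip_force: 110

```text
clock: 2.65
tcp_pos: [0.4192, 0.2429, 0.0503]
orientation: [-0.001, 0.998, 0.06, 0.001]
wrist_force: [-1.2, -0.6, 6.1]
finger_gap: 0.0248
```

Run:
```python
from h import *
print(env.get_state()["tcp_pos"],env.get_state()["orientation"],env.get_state()["clock"])
```

```text
[0.41924131 0.24287219 0.05028363] [-5.41225040e-04  9.98214276e-01  5.97187848e-02  1.27817256e-03] 2.65
```

Emit:
carry_out:
  steps:
    - [-1,0,0,-0.015,0,0,0]
    - [-1,0,0,-0.025,0,0,0]
    - [-1,0,0,-0.04,0,0,0]
    - [-1,0,0,-0.045,0,0,0]
    - [-1,0,0,0,0,0,0]

```text
clock: 3.28
tcp_pos: [0.4205, 0.2433, 0.1781]
orientation: [-0.001, 0.998, 0.06, 0.004]
wrist_force: [0.5, 0.1, -2.9]
finger_gap: 0.0244
```

Run:
```python
from h import *
print(env.get_state()["tcp_pos"])
plan((.559,-.231,.165),-.195,14,-1)
```

```text
[0.4205286  0.24331977 0.17814961]
[-1, 0.0058, 0.0348, 0.0009, -0.0002, -0.0005, 0.0225],
[-1, 0.0065, 0.0347, 0.0009, -0.0002, -0.0005, 0.0225],
[-1, 0.0073, 0.0345, 0.0009, -0.0002, -0.0005, 0.0225],
[-1, 0.0081, 0.0344, 0.0009, -0.0002, -0.0005, 0.0225],
[-1, 0.0089, 0.0342, 0.0009, -0.0002, -0.0005, 0.0225],
[-1, 0.0096, 0.034, 0.0009, -0.0002, -0.0005, 0.0225],
[-1, 0.0104, 0.0337, 0.0009, -0.0002, -0.0005, 0.0225],
[-1, 0.0112, 0.0335, 0.0009, -0.0002, -0.0005, 0.0225],
[-1, 0.0119, 0.0332, 0.0009, -0.0002, -0.0005, 0.0225],
[-1, 0.0126, 0.0329, 0.0009, -0.0002, -0.0005, 0.0225],
[-1, 0.0134, 0.0327, 0.0009, -0.0002, -0.0005, 0.0225],
[-1, 0.0141, 0.0323, 0.0009, -0.0002, -0.0005, 0.0225],
[-1, 0.0148, 0.032, 0.0009, -0.0002, -0.0005, 0.0225],
[-1, 0.0156, 0.0317, 0.0009, -0.0002, -0.0005, 0.0225],
```

Emit:
carry_out:
  steps:
    - [-1,0.0058,0.0348,0.001,0,0,0.0225]
    - [-1,0.0065,0.0347,0.001,0,0,0.0225]
    - [-1,0.0073,0.0345,0.001,0,0,0.0225]
    - [-1,0.0081,0.0344,0.001,0,0,0.0225]
    - [-1,0.0089,0.0342,0.001,0,0,0.0225]
    - [-1,0.0096,0.034,0.001,0,0,0.0225]
    - [-1,0.0104,0.0337,0.001,0,0,0.0225]
    - [-1,0.0112,0.0335,0.001,0,0,0.0225]
    - [-1,0.0119,0.0332,0.001,0,0,0.0225]
    - [-1,0.0126,0.0329,0.001,0,0,0.0225]
    - [-1,0.0134,0.0327,0.001,0,0,0.0225]
    - [-1,0.0141,0.0323,0.001,0,0,0.0225]
    - [-1,0.0148,0.032,0.001,0,0,0.0225]
    - [-1,0.0156,0.0317,0.001,0,0,0.0225]
    - [-1,0,0,0,0,0,0]
    - [-1,0,0,0,0,0,0]

```text
clock: 5.28
tcp_pos: [0.5555, -0.2312, 0.1587]
orientation: [-0.001, 0.995, -0.098, -0.001]
wrist_force: [0.4, 0.5, -2.3]
finger_gap: 0.0244
```

Run:
```python
from h import *
print(env.get_state()["clock"],env.get_state()["tcp_pos"],env.get_state()["orientation"])
save("wrist","w2",None,1.42)
c=np.load("pics/w2.npz");print(-c["R"].T@c["t"],c["R"][2])
```

```text
5.275 [ 0.55547942 -0.23122554  0.15871807] [-7.82705413e-04  9.95228692e-01 -9.75590682e-02 -1.21112691e-03]
[ 0.56910361 -0.15997     0.28172943] [-0.05893906 -0.27885894 -0.95852172]
```

View pics/w2.png

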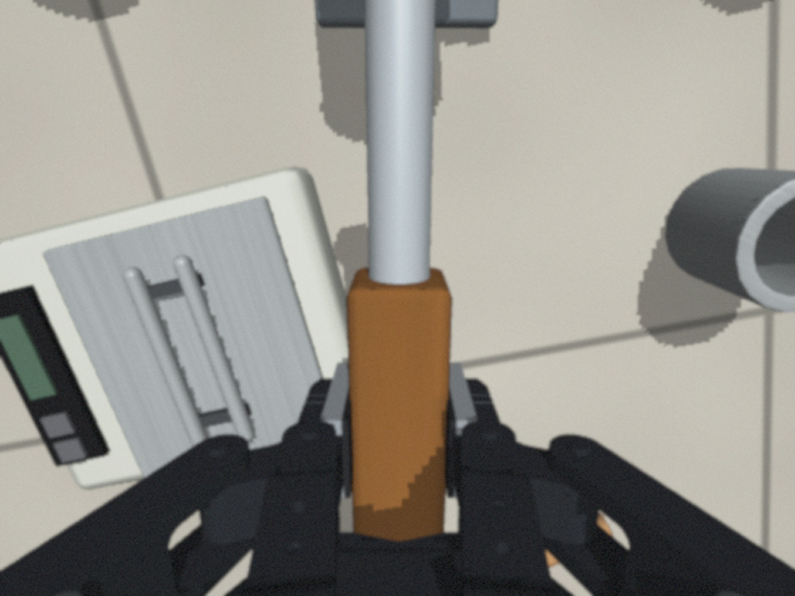

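The wrist view shows the rod held straight up the image at column 400. The extractor's base edge is at (318–497, 25), and the cradle bars run from (135,273) and (185,262) toward (200,435) and (250,437). I'll descend to the axis height in front of the entry and check with the fixed cameras.

Run:
```python
from h import *
f=lambda p:((p[0]+.5)/1.42-.5,(p[1]+.5)/1.42-.5)
a,b=[ray("w2",f(p),.012) for p in [(318,24),(497,24)]]
print("base edge",a,b,"mid",(a+b)/2,"yaw",np.arctan2(b[1]-a[1],b[0]-a[0]),np.linalg.norm(a-b))
for p in [(135,272),(185,261),(250,437)]: print("bar",ray("w2",f(p),.068).round(4))
for p in [(47,255),(268,200),(325,385)]: print("pan",ray("w2",f(p),.056).round(4))
plan((.559,-.231,.0873),-.195,3,-1)
```

```text
base edge [ 0.54110136 -0.09394384  0.012     ] [ 0.62686008 -0.11104476  0.012     ] mid [ 0.58398072 -0.1024943   0.012     ] yaw -0.19682564169880287 0.08744712479943263
bar [ 0.4433 -0.1878  0.068 ]
bar [ 0.4667 -0.1873  0.068 ]
bar [ 0.4702 -0.2782  0.068 ]
pan [ 0.3987 -0.1736  0.056 ]
pan [ 0.5065 -0.1693  0.056 ]
pan [ 0.51   -0.2634  0.056 ]
[-1, 0.0012, -0.0001, 0.0239, -0.0004, 0.0007, 0.0001],
[-1, 0.0011, -0.0001, 0.0239, -0.0004, 0.0007, 0.0001],
[-1, 0.0011, -0.0002, 0.0239, -0.0004, 0.0007, 0.0001],
```

Emit:
carry_out:
  steps:
    - [-1,0.0012,0,0.024,0,0.001,0]
    - [-1,0.001,0,0.024,0,0.001,0]
    - [-1,0.001,0,0.024,0,0,0]
    - [-1,0,0,0,0,0,0]

```text
clock: 5.82
tcp_pos: [0.5579, -0.2303, 0.0858]
orientation: [-0.001, 0.995, -0.097, -0.001]
wrist_force: [0.7, 0.4, -2.2]
finger_gap: 0.0246
```

Run:
```python
from h import *
print(env.get_state()["tcp_pos"],env.get_state()["orientation"])
save("side","s2");save("scene","c2")
a=np.load("pics/s2.npz")["im"][195:285,265:345];b=np.load("pics/c2.npz")["im"][170:260,190:290]
z=lambda i:cv2.resize(i,(400,450),interpolation=cv2.INTER_CUBIC)
cv2.imwrite("pics/m2.png",np.hstack([z(a),cv2.resize(b,(400,360),interpolation=cv2.INTER_CUBIC)[:450] if 0 else cv2.copyMakeBorder(cv2.resize(b,(400,360),interpolation=cv2.INTER_CUBIC),0,90,0,0,0)]))
```

```text
[ 0.55787663 -0.23031853  0.08584471] [-0.00108387  0.99531161 -0.09670548 -0.00129758]
```

View pics/m2.png

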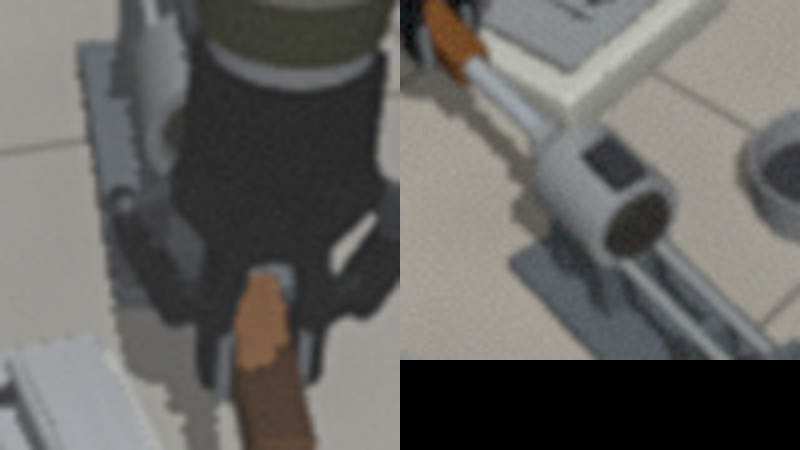

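Run:
```python
from h import *
s=env.get_state();q=s["orientation"];R=Ro.from_quat([*q[1:],q[0]]).as_matrix();d=-R[:,1];print(d)
T=s["tcp_pos"]-np.array([0,0,.002])
v=lambda X:(np.array(proj("c2",X))-[190,170])*4+[400,0]
for y in [.043,.07,.1,.133,.158,.222]: print("rod",y,(T+d*y).round(4),v(T+d*y).round(1))
B=np.array([.5958,-.0445,.085]);u=np.array([.195,.981,0])
for y in [-.032,0,.032]: print("bore",y,v(B+u*y).round(1))
w=np.array([u[1],-u[0],0])
print("rim", [v(B+u*.032+r*.032).round(0) for r in (w,-w,np.array([0,0,1]),np.array([0,0,-1]))])
print("lateral of tip vs bore",(T+d*.133-B)@w, (T-B)@u+.133)
```

```text
[1.92930322e-01 9.81212443e-01 1.83398372e-04]
rod 0.043 [ 0.568  -0.1895  0.0864] [472.4  64. ]
rod 0.07 [ 0.5732 -0.163   0.0864] [495.5  86.4]
rod 0.1 [ 0.579  -0.1336  0.0864] [521.8 111.9]
rod 0.133 [ 0.5854 -0.1012  0.0864] [551.8 140.8]
rod 0.158 [ 0.5902 -0.0767  0.0864] [575.1 163.5]
rod 0.222 [ 0.6025 -0.0139  0.0864] [637.8 224.2]
bore -0.032 [577.  165.1]
bore 0 [607.7 195. ]
bore 0.032 [639.5 225.9]
rim [array([595., 252.]), array([683., 200.]), array([637., 189.]), array([642., 261.])]
lateral of tip vs bore 0.0008201275281478747 -0.057707669192598926
```

Emit:
carry_out:
  steps:
    - [-1,0,-0.015,0,0,0,0]
    - [-1,0,-0.012,0,0,0,0]
    - [-1,0,-0.007,0,0,0,0]
    - [-1,0,-0.006,0,0,0,0]
    - [-1,0,-0.006,0,0,0,0]
    - [-1,0,-0.006,0,0,0,0]

```text
clock: 6.68
tcp_pos: [0.5695, -0.1851, 0.0889]
orientation: [0.004, 0.995, -0.098, 0.001]
wrist_force: [-5.3, -13.9, -0.1]
finger_gap: 0.0243
```

Emit:
carry_out:
  steps:
    - [-1,0,-0.007,0,0,0,0]
    - [-1,0,-0.007,0,0,0,0]
    - [-1,0,-0.007,0,0,0,0]
    - [-1,0,-0.007,0,0,0,0]
    - [-1,0,-0.007,0,0,0,0]
    - [-1,0,-0.007,0,0,0,0]
    - [-1,0,-0.007,0,0,0,0]
    - [-1,0,-0.004,0,0,0,0]
    - [-1,0,0,0,0,0,0]
    - [-1,0,0,0,0,0,0]

```text
clock: 7.92
tcp_pos: [0.5798, -0.1291, 0.0875]
orientation: [-0.0, 0.995, -0.097, 0.001]
wrist_force: [0.4, -0.4, -2.1]
finger_gap: 0.0244
```

Run:
```python
from h import *
s=env.get_state();T=s["tcp_pos"];print(T,s["orientation"])
B=np.array([.5958,-.0445,.085]);u=np.array([.195,.981,0]);w=np.array([u[1],-u[0],0])
print("tip s",(T-B)@u+.133,"lat TCP",(T-B)@w)
save("scene","c3",(190,170,340,285),5)
v=lambda X:(np.array(proj("c3",X))-[190,170])*5
for y in (.04,.07,.10): print(y,v(B+u*y))
```

```text
[ 0.57980685 -0.12911472  0.08753642] [-2.00081495e-04  9.95261330e-01 -9.72339461e-02  6.36450259e-04]
tip s 0.04687429716172868 lat TCP 0.000810594995023867
0.04 [309.53512943 292.23857139]
0.07 [348.41280681 330.05613074]
0.1 [388.60491627 369.15228019]
```

View pics/c3.png

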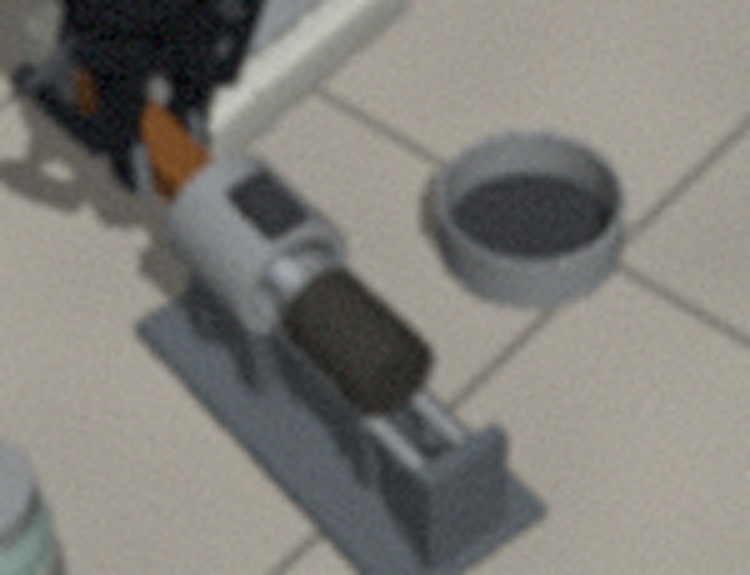

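The core lies clear on the rails, with its front face at (398,378) in the crop. The rod head shows at (285,272), just past the exit. Now I'll retract.

Emit:
carry_out:
  steps:
    - [-1,0,0.015,0,0,0,0]
    - [-1,0,0.02,0,0,0,0]
    - [-1,0,0.02,0,0,0,0]
    - [-1,0,0.02,0,0,0,0]
    - [-1,0,0.02,0,0,0,0]
    - [-1,0,0.015,0,0,0,0]
    - [-1,0,0,-0.03,0,0,0]
    - [-1,0,0,-0.04,0,0,0]
    - [-1,0,0,-0.02,0,0,0]
    - [-1,0,0,0,0,0,0]

```text
clock: 9.22
tcp_pos: [0.5596, -0.2384, 0.1797]
orientation: [0.001, 0.995, -0.097, 0.003]
wrist_force: [0.3, -0.6, -2.5]
finger_gap: 0.0244
```

Run:
```python
from h import *
s=env.get_state();print(s["tcp_pos"])
plan((.4192,.2429,.165),.117,14,-1)
```

```text
[ 0.55963959 -0.23837966  0.17973211]
[-1, -0.0165, -0.0318, 0.0009, 0.0001, -0.0004, -0.0223],
[-1, -0.0158, -0.0321, 0.0009, 0.0001, -0.0004, -0.0223],
[-1, -0.0151, -0.0325, 0.0009, 0.0001, -0.0004, -0.0223],
[-1, -0.0144, -0.0328, 0.001, 0.0001, -0.0004, -0.0223],
[-1, -0.0136, -0.0331, 0.001, 0.0001, -0.0004, -0.0223],
[-1, -0.0129, -0.0334, 0.001, 0.0001, -0.0004, -0.0223],
[-1, -0.0121, -0.0337, 0.001, 0.0001, -0.0004, -0.0223],
[-1, -0.0114, -0.034, 0.001, 0.0001, -0.0004, -0.0223],
[-1, -0.0106, -0.0342, 0.001, 0.0001, -0.0004, -0.0223],
[-1, -0.0098, -0.0344, 0.001, 0.0001, -0.0004, -0.0223],
[-1, -0.0091, -0.0346, 0.001, 0.0001, -0.0004, -0.0223],
[-1, -0.0083, -0.0348, 0.001, 0.0001, -0.0004, -0.0223],
[-1, -0.0075, -0.035, 0.001, 0.0001, -0.0004, -0.0223],
[-1, -0.0067, -0.0352, 0.001, 0.0001, -0.0004, -0.0223],
```

Emit:
carry_out:
  steps:
    - [-1,-0.0165,-0.0318,0.001,0,0,-0.0223]
    - [-1,-0.0158,-0.0321,0.001,0,0,-0.0223]
    - [-1,-0.0151,-0.0325,0.001,0,0,-0.0223]
    - [-1,-0.0144,-0.0328,0.001,0,0,-0.0223]
    - [-1,-0.0136,-0.0331,0.001,0,0,-0.0223]
    - [-1,-0.0129,-0.0334,0.001,0,0,-0.0223]
    - [-1,-0.0121,-0.0337,0.001,0,0,-0.0223]
    - [-1,-0.0114,-0.034,0.001,0,0,-0.0223]
    - [-1,-0.0106,-0.0342,0.001,0,0,-0.0223]
    - [-1,-0.0098,-0.0344,0.001,0,0,-0.0223]
    - [-1,-0.0091,-0.0346,0.001,0,0,-0.0223]
    - [-1,-0.0083,-0.0348,0.001,0,0,-0.0223]
    - [-1,-0.0075,-0.035,0.001,0,0,-0.0223]
    - [-1,-0.0067,-0.0352,0.001,0,0,-0.0223]
    - [-1,0,0,0,0,0,0]
    - [-1,0,0,0,0,0,0]

```text
clock: 11.22
tcp_pos: [0.4176, 0.2434, 0.1623]
orientation: [0.001, 0.998, 0.059, 0.0]
wrist_force: [-0.3, -0.8, -1.8]
finger_gap: 0.0243
```

Run:
```python
from h import *
s=env.get_state();print(s["tcp_pos"],s["orientation"])
plan((.4192,.2429,.0513),.117,5,-1)
save("wrist","w4",None,1.42)
```

```text
[0.4175605  0.24338827 0.16234311] [6.61818548e-04 9.98276847e-01 5.86759783e-02 1.66906548e-04]
[-1, 0.0003, 0.0001, 0.0222, 0.0003, -0.0001, 0.0001],
[-1, 0.0003, 0.0001, 0.0222, 0.0003, -0.0001, 0.0001],
[-1, 0.0003, 0.0001, 0.0222, 0.0003, -0.0001, 0.0001],
[-1, 0.0003, 0.0001, 0.0222, 0.0003, -0.0001, 0.0001],
[-1, 0.0003, 0.0001, 0.0222, 0.0003, -0.0001, 0.0001],
```

View pics/w4.png

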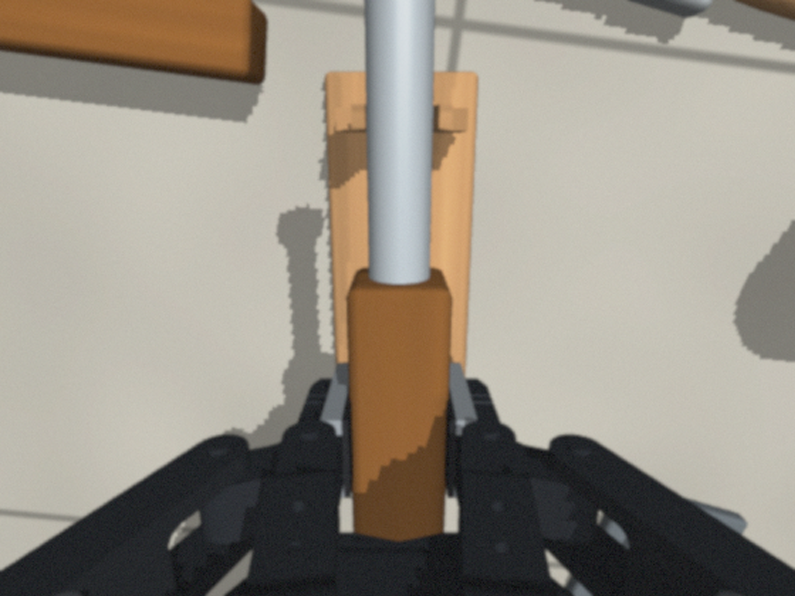

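No slip: the handle front is still at (400,280), centred over the rack (base 330–475). I'll lower it home.

Emit:
carry_out:
  steps:
    - [-1,0.0005,0,0.03,0,0,0]
    - [-1,0.0005,0,0.03,0,0,0]
    - [-1,0.0005,0,0.03,0,0,0]
    - [-1,0,0,0.012,0,0,0]
    - [-1,0,0,0.007,0,0,0]
    - [-1,0,0,0.002,0,0,0]
    - [-1,0,0,0,0,0,0]

```text
clock: 12.15
tcp_pos: [0.4205, 0.2441, 0.0531]
orientation: [0.0, 0.998, 0.058, 0.002]
wrist_force: [-0.8, 0.5, -2.4]
finger_gap: 0.0245
```

Emit:
carry_out:
  steps:
    - [-1,0,0,0.001,0,0,0]
    - [-1,0,0,0.001,0,0,0]
    - [-1,0,0,0,0,0,0]

```text
clock: 12.52
tcp_pos: [0.4199, 0.2441, 0.0505]
orientation: [0.0, 0.998, 0.059, 0.001]
wrist_force: [0.4, -0.1, -2.1]
finger_gap: 0.0245
```

Emit:
carry_out:
  steps:
    - [-1,0,0,0.001,0,0,0]
    - [-1,0,0,0,0,0,0]
    - [0.2,0,0,0,0,0,0]
    - [1,0,0,0,0,0,0]
    - [1,0,0,0,0,0,0]
    - [1,0,0,0,0,0,0]
    - [1,0,0,-0.02,0,0,0]
    - [1,0,0,-0.045,0,0,0]
    - [1,0,0,-0.045,0,0,0]
    - [1,0,0,-0.03,0,0,0]
    - [1,0,0,0,0,0,0]

```text
clock: 13.9
tcp_pos: [0.4213, 0.2446, 0.1919]
orientation: [-0.001, 0.998, 0.059, 0.004]
wrist_force: [-0.0, -0.3, 0.6]
finger_gap: 0.0857
```

Run:
```python
from h import *
s=env.get_state();print(s["tcp_pos"],s["clock"])
save("wrist","w5",None,1.42)
f=lambda p:(np.array(p)+.5)*1.42-.5
u=np.array([-.1145,.9934,0]);g=np.array([.4183,.2415,.061])
print("expect rear,front,tip",[f(proj("w5",g+u*k)).round(0) for k in(-.06,.045,.135)])
plan((.6108,.0310,.20),-.195)
```

```text
[0.42125392 0.24464991 0.19187638] 13.9
expect rear,front,tip [array([393., 399.]), array([393., 213.]), array([392.,  15.])]
[1, 0.0274, 0.039, -0.0015, -0.0001, -0.0007, 0.052],
[1, 0.0294, 0.0375, -0.0015, -0.0001, -0.0007, 0.052],
[1, 0.0313, 0.036, -0.0016, -0.0001, -0.0007, 0.052],
[1, 0.0331, 0.0343, -0.0016, -0.0001, -0.0007, 0.052],
[1, 0.0349, 0.0325, -0.0016, -0.0001, -0.0007, 0.052],
[1, 0.0365, 0.0307, -0.0016, -0.0001, -0.0007, 0.052],
```

View pics/w5.png

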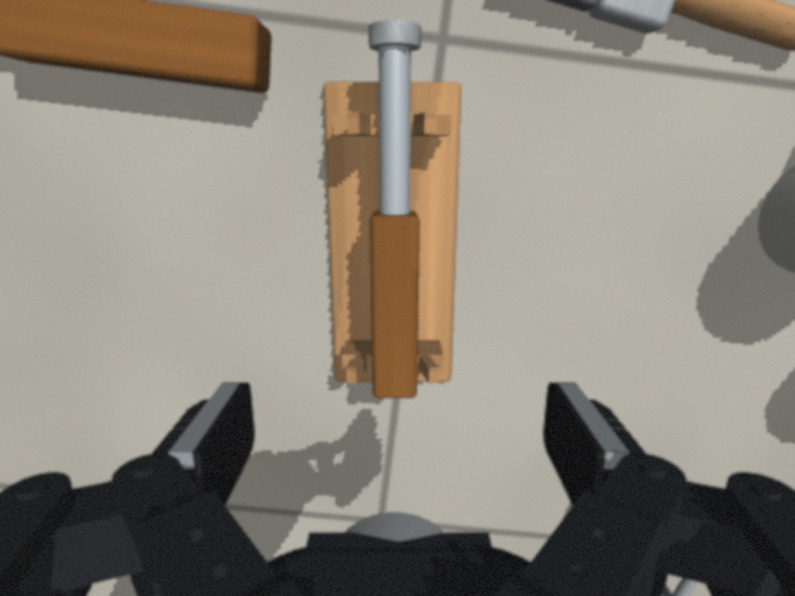

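The rod is home: handle at (395,212–397), head at (395,32), matching the predicted pixels within 3 px. Next is the core.

Emit:
carry_out:
  steps:
    - [1,0.0274,0.039,-0.0015,0,0,0.052]
    - [1,0.0294,0.0375,-0.0015,0,0,0.052]
    - [1,0.0313,0.036,-0.0015,0,0,0.052]
    - [1,0.0331,0.0343,-0.0015,0,0,0.052]
    - [1,0.0349,0.0325,-0.0015,0,0,0.052]
    - [1,0.0365,0.0307,-0.0015,0,0,0.052]
    - [1,0,0,0,0,0,0]
    - [1,0,0,0,0,0,0]
  grip_force: 40

```text
clock: 14.95
tcp_pos: [0.609, 0.0308, 0.1969]
orientation: [-0.0, 0.995, -0.097, -0.001]
wrist_force: [0.4, -0.2, 0.2]
finger_gap: 0.0856
```

Run:
```python
from h import *
s=env.get_state();print(s["tcp_pos"],s["orientation"])
save("wrist","w6",None,1.42)
plan((.6108,.0310,.088),-.195,4)
```

```text
[0.60898866 0.03076517 0.19685785] [-6.73713319e-05  9.95241633e-01 -9.74340236e-02 -8.35802259e-04]
[1, 0.0005, -0.0, 0.0273, 0.0, 0.0003, 0.0002],
[1, 0.0005, -0.0, 0.0273, 0.0, 0.0003, 0.0002],
[1, 0.0005, -0.0, 0.0273, 0.0, 0.0003, 0.0002],
[1, 0.0005, -0.0, 0.0273, 0.0, 0.0003, 0.0002],
```

View pics/w6.png

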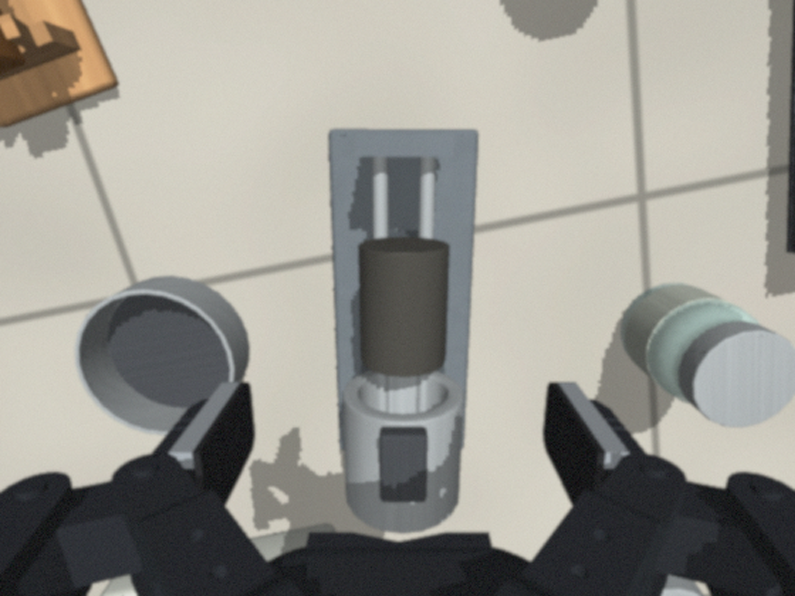

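The core is centred at column 404, rows 240–372, clear of the tube mouth at row 375 and between the fingers.

Run:
```python
from h import *
f=lambda p:((p[0]+.5)/1.42-.5,(p[1]+.5)/1.42-.5)
a=ray("w6",f((404,242)),.105);b=ray("w6",f((403,368)),.105);print(a,b,np.linalg.norm(a-b),(a+b)/2)
m=(a+b)/2; plan((m[0],m[1],.088),-.195,4)
```

```text
[0.61673995 0.06385684 0.105     ] [0.60474575 0.00483915 0.105     ] 0.06022414780108238 [0.61074285 0.03434799 0.105     ]
[1, 0.0003, -0.0008, 0.0273, 0.0, 0.0003, 0.0002],
[1, 0.0003, -0.0008, 0.0273, 0.0, 0.0003, 0.0002],
[1, 0.0003, -0.0008, 0.0273, 0.0, 0.0003, 0.0002],
[1, 0.0003, -0.0008, 0.0273, 0.0, 0.0003, 0.0002],
```

Emit:
carry_out:
  steps:
    - [1,0.0004,-0.0008,0.03,0,0,0]
    - [1,0.0004,-0.0008,0.03,0,0,0]
    - [1,0.0004,-0.0008,0.03,0,0,0]
    - [1,0,-0.0008,0.019,0,0,0]
    - [1,0,0,0,0,0,0]
    - [-1,0,0,0,0,0,0]
    - [-1,0,0,0,0,0,0]
    - [-1,0,0,0,0,0,0]
    - [-1,0,0,0,0,0,0]
    - [-1,0,0,0,0,0,0]
  grip_force: 45

```text
clock: 16.25
tcp_pos: [0.6119, 0.0339, 0.0912]
orientation: [-0.0, 0.995, -0.097, 0.001]
wrist_force: [-2.8, 0.6, 5.0]
finger_gap: 0.0422
```

Emit:
carry_out:
  steps:
    - [-1,0,0,-0.01,0,0,0]
    - [-1,0,0,-0.02,0,0,0]
    - [-1,0,0,-0.03,0,0,0]
    - [-1,0,0,-0.03,0,0,0]
    - [-1,0,0,0,0,0,0]

```text
clock: 16.88
tcp_pos: [0.614, 0.0333, 0.1829]
orientation: [0.0, 0.995, -0.097, 0.004]
wrist_force: [-0.6, -0.5, -3.3]
finger_gap: 0.0426
```

```bash
python3 -c "
from h import *
plan((.456,-.2326,.19),.0385,None,-1)"
```

```text
[-1, -0.0148, 0.0416, -0.0012, 0.0, -0.0012, -0.0334],
[-1, -0.0162, 0.0411, -0.0011, 0.0, -0.0012, -0.0334],
[-1, -0.0175, 0.0406, -0.0011, 0.0, -0.0012, -0.0334],
[-1, -0.0189, 0.04, -0.0011, 0.0, -0.0012, -0.0334],
[-1, -0.0202, 0.0393, -0.0011, 0.0, -0.0012, -0.0334],
[-1, -0.0215, 0.0386, -0.0011, 0.0, -0.0012, -0.0334],
[-1, -0.0228, 0.0379, -0.001, 0.0, -0.0012, -0.0334],
```

Emit:
carry_out:
  steps:
    - [-1,-0.0148,0.0416,-0.001,0,0,-0.0334]
    - [-1,-0.0162,0.0411,-0.001,0,0,-0.0334]
    - [-1,-0.0175,0.0406,-0.001,0,0,-0.0334]
    - [-1,-0.0189,0.04,-0.001,0,0,-0.0334]
    - [-1,-0.0202,0.0393,-0.001,0,0,-0.0334]
    - [-1,-0.0215,0.0386,-0.001,0,0,-0.0334]
    - [-1,-0.0228,0.0379,-0.001,0,0,-0.0334]
    - [-1,0,0,0,0,0,0]
    - [-1,0,0,0,0,0,0]

```text
clock: 18.0
tcp_pos: [0.4534, -0.2321, 0.1856]
orientation: [-0.0, 1.0, 0.019, 0.0]
wrist_force: [-0.3, 0.6, -2.5]
finger_gap: 0.0427
```

Run:
```python
from h import *
s=env.get_state();print(s["tcp_pos"],s["orientation"])
save("wrist","w7",None,1.42)
f=lambda p:((np.array(p)+.5)*1.42-.5).round(0)
B=np.array([.4567,-.2326,.068]);u=np.array([-.0385,.9993,0]);w=np.array([.9993,.0385,0])
for x in(-.012,.012):print([f(proj("w7",B+u*k+w*x)) for k in(0,.02,.045)])
```

```text
[ 0.4534338 -0.2320643  0.1855946] [-4.79949243e-04  9.99821218e-01  1.88961288e-02  4.87505458e-04]
[array([383., 301.]), array([383., 263.]), array([382., 212.])]
[array([430., 301.]), array([431., 263.]), array([432., 212.])]
```

View pics/w7.png

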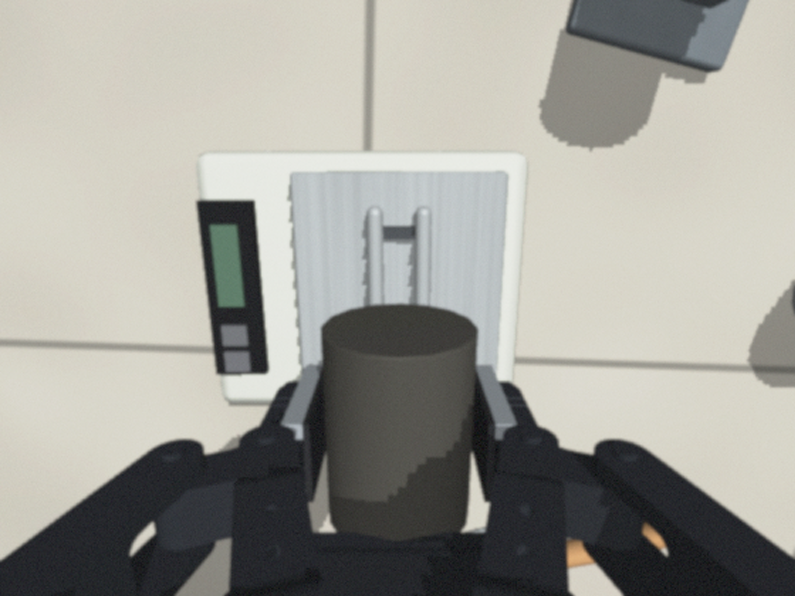

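The bars are at columns 375 and 423 at the top (row 209) and 377 and 423 at row 300. Their midline is at column 399.5, and the core is centred at 400.

Run:
```python
from h import *
f=lambda p:((p[0]+.5)/1.42-.5,(p[1]+.5)/1.42-.5)
s=env.get_state();T=s["tcp_pos"];q=s["orientation"];R=Ro.from_quat([*q[1:],q[0]]).as_matrix()
for p in [(399.3,208),(399.8,300)]:
    X=ray("w7",f(p),.067);print(X,"in tool",R.T@(X-T))
for p in [(292,173),(505,172)]:
    X=ray("w7",f(p),.056);print("pan",X,"in tool",R.T@(X-T))
# core ends in tool: top front edge / rear at lower
for p,z in [((400,305),.022),((400,345),.022)]:
    X=ray("w7",f(p),T[2]-.004+z);print("core",R.T@(X-T))
```

```text
[ 0.45110435 -0.18600123  0.067     ] in tool [-0.0010327  -0.04564056  0.11879311]
[ 0.45310786 -0.2324364   0.067     ] in tool [-0.00084285  0.00083741  0.11875925]
pan [ 0.39737616 -0.17202772  0.056     ] in tool [-0.05418738 -0.06169215  0.12974315]
pan [ 0.50282844 -0.16762673  0.056     ] in tool [ 0.05135624 -0.0619744   0.12986593]
core [-0.0009498  -0.03950142 -0.01797216]
core [-0.00095936 -0.02996115 -0.01797917]
```

Emit:
carry_out:
  steps:
    - [-1,0,0,0.03,0,0,0]
    - [-1,0,0,0.03,0,0,0]
    - [-1,0,0,0.02,0,0,0]
    - [-1,0,0,0.007,0,0,0]
    - [-1,0,0,0,0,0,0]
    - [-1,0,0,0,0,0,0]

```text
clock: 18.8
tcp_pos: [0.4549, -0.2326, 0.1004]
orientation: [0.001, 1.0, 0.02, 0.002]
wrist_force: [0.7, 0.2, -2.5]
finger_gap: 0.043
```

Emit:
carry_out:
  steps:
    - [-1,0,0,0.002,0,0,0]
    - [-1,0,0,0,0,0,0]

```text
clock: 19.05
tcp_pos: [0.4542, -0.2326, 0.0979]
orientation: [0.0, 1.0, 0.019, 0.001]
wrist_force: [-0.5, -0.7, -2.8]
finger_gap: 0.0424
```

Emit:
carry_out:
  steps:
    - [-1,0,0,0.002,0,0,0]
    - [-1,0,0,0.001,0,0,0]
    - [-1,0,0,0,0,0,0]

```text
clock: 19.42
tcp_pos: [0.454, -0.2324, 0.0944]
orientation: [0.0, 1.0, 0.019, 0.001]
wrist_force: [-0.4, 0.7, -1.7]
finger_gap: 0.0424
```

Emit:
carry_out:
  steps:
    - [-1,0,0,0.001,0,0,0]
    - [-1,0,0,0,0,0,0]

```text
clock: 19.68
tcp_pos: [0.4541, -0.2324, 0.0936]
orientation: [0.0, 1.0, 0.019, 0.001]
wrist_force: [-1.0, 0.8, -2.6]
finger_gap: 0.0427
```

Emit:
carry_out:
  steps:
    - [-1,0,0,0.001,0,0,0]
    - [-1,0,0,0,0,0,0]

```text
clock: 19.92
tcp_pos: [0.4541, -0.2325, 0.0934]
orientation: [0.0, 1.0, 0.019, 0.001]
wrist_force: [-2.1, 1.7, 4.5]
finger_gap: 0.0426
```

Contact is felt (+4.5 N). Releasing.

Emit:
carry_out:
  steps:
    - [0.1,0,0,0,0,0,0]
    - [0.3,0,0,0,0,0,0]
    - [1,0,0,0,0,0,0]
    - [1,0,0,0,0,0,0]
    - [1,0,0,0,0,0,0]
    - [1,0,0,0,0,0,0]
    - [1,0,0,-0.02,0,0,0]
    - [1,0,0,-0.04,0,0,0]
    - [1,0,0,-0.045,0,0,0]
    - [1,0,0,0,0,0,0]
    - [1,0,0,0,0,0,0]

```text
clock: 21.3
tcp_pos: [0.4537, -0.2322, 0.1972]
orientation: [0.0, 1.0, 0.019, 0.001]
wrist_force: [-0.3, 0.7, -0.6]
finger_gap: 0.0856
```

Run:
```python
from h import *
s=env.get_state();print(s["tcp_pos"],s["clock"])
save("wrist","w8",None,1.42)
im=np.load("pics/w8.npz")["im"].astype(int)
m=((im.max(2)<95)).astype(np.uint8); m[270:]=0
n,l,st,c=cv2.connectedComponentsWithStats(m)
for i in range(1,n):
    if st[i,4]>300:
        ys,xs=np.where(l==i);print("blob",st[i],c[i].round(1),cv2.minAreaRect(np.c_[xs,ys].astype(np.float32)))
# expected core top silhouette for centre at cradle
q=s["orientation"]; C=np.array([.4532,-.232,.087]);u=np.array([-.0385,.9993,0]);w=np.array([.9993,.0385,0])
for a in(-.03,.03):
    print([proj("w8",C+u*a+w*x+[0,0,z]).round(1) for x,z in((-.022,0),(0,.022),(.022,0))])
```

```text
[ 0.45372677 -0.23224472  0.1971964 ] 21.3
blob [ 394    0  117   53 3525] [446.1  18.9] ((451.01153564453125, 12.957683563232422), (107.00106048583984, 56.04399871826172), 15.255120277404785)
blob [ 144  139   47  118 2945] [169.3 195.2] ((167.5034637451172, 197.0413818359375), (119.25331115722656, 38.03483200073242), 85.2363510131836)
blob [ 249  172   63   98 5798] [279.8 220.3] ((280.0, 220.5), (97.0, 62.0), 90.0)
blob [548 183  12  45 387] [554.6 206. ] ((553.5, 205.0), (44.0, 11.0), 90.0)
[array([250.7, 253. ]), array([281.1, 266.4]), array([311.4, 253. ])]
[array([248.5, 171.2]), array([281.1, 177.6]), array([313.6, 171.2])]
```

The core's outline (cols 249–311, rows 172–270) matches the prediction for a core resting in the cradle (249–314, 171–266) to within a few pixels.

```bash
python3 -c "
from h import *
print(env.hand_in(),env.get_state()['clock'])"
```

```text
the job is handed in; nothing more can be done
the job is handed in; nothing more can be done
```

I drove the core through the tube onto the run-out rails and put the rod back in its rack. The core now lies in the balance's cradle, let go on light contact (about 4.5 N), and the job is handed in. The clock read about 21 s of the 64 s allowed, and `hand_in` gave no verdict.

**Last checks:**
- **Rod:** a wrist picture after release showed the handle and head within about 3 px of their expected home position. The rod did not slip in the grip.
- **Core:** its outline in the cradle matched the prediction within about 4 px, and the midlines of core and bars agreed to about 1 px. I checked this by numbers only, because all 12 picture views were used.
- **Disagreement:** the first side-camera estimates of the cradle's centre differed from the wrist-camera ones by 3 to 7 mm. I used the close wrist view.
- **Bystanders:** I saw no contact with other objects, but I took no final picture of them.

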